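# Load three sample rings through the gate into the tray slot

### The job

On the loading tray, push the three white-filled brass rings with the fingertips, one at a time, through the narrow gate until all three lie flat in the slot, each completely past the gate. Slide them along the tray floor: do not pick up or tip any ring, and leave the other things on the tray and bench where they are.

Things in the scene. Friction and masses are not known exactly. Their poses are not given: they have to be found in the camera images.
- tray: Fixed grey loading tray with aluminium walls, 360 x 260 mm. Origin: centre of its underside, on the bench. Its +x axis runs along the 360 mm length, from the open floor where the rings lie, through the gate and along the slot; +y is left of that direction, z up. The floor is flat and 6 mm above the bench throughout, slot included.
- open_floor (a point): Middle of the open floor where the rings start, on the floor's top, at tray (-72, 0) mm; axes as the tray's. Open floor: tray x -175 to +30 mm, y -125 to +125 mm, edged on three sides by rims 8 mm high above the floor and on the fourth (+x) by the fence.
- gate (a point): Point on the tray floor in the middle of the gate, on the fence's inner (slot) face, at tray (36, 0) mm; axes as the tray's. The fence crosses the tray (x 30 to 36 mm), 14 mm high above the floor; the gate is a 42 mm gap in it. Before it, wing plates as high, 6 mm thick, at 45 degrees on both sides make a funnel, reaching back to tray x = 11 mm, where it is about 78 mm wide.
- slot_end (a point): Point on the floor at the far end of the slot, at the stop, 114 mm past point gate; axes as the tray's. The slot is a straight channel from the gate to here, 42 mm wide between rails 14 mm high above the floor. The three rings lie in it one behind another; each ring pushed in drives those before it along.
- ring1: Loose brass sample ring filled flush with a hard white compound, so a solid disc: 32 mm across, 12 mm high, about 55 g, lying flat. One of three alike. Origin: centre of its underside. It slides on the tray (friction about 0.5 to 0.7); starts on the open floor, on the tray's -y side, with room behind it for a fingertip.
- ring2: Loose brass sample ring filled flush with a hard white compound, so a solid disc: 32 mm across, 12 mm high, about 55 g, lying flat. One of three alike. Origin: centre of its underside. It slides on the tray (friction about 0.5 to 0.7); starts on the open floor, near the tray's middle line, with room behind it for a fingertip.
- ring3: Loose brass sample ring filled flush with a hard white compound, so a solid disc: 32 mm across, 12 mm high, about 55 g, lying flat. One of three alike. Origin: centre of its underside. It slides on the tray (friction about 0.5 to 0.7); starts on the open floor, on the tray's +y side, with room behind it for a fingertip.
- guide: Bystander, loose: small brass top-hat turned part: foot 28 mm across and 7 mm high, stem 18 mm across, 24 mm high in all; in a corner of the open floor by the fence, to one side of the gate. Origin: centre of its underside.
- clampnut: Bystander, loose: small steel turned part: foot 26 mm across, stem 20 mm across, 28 mm high; in a corner of the open floor by the fence, on the other side of the gate (it and the brass top-hat part may have changed sides). Origin: centre of its underside.
- samplejar: Bystander, loose: small clear jar, 40 mm across, about 42 mm high; on the tray beyond the fence, beside the slot on its +y side. Origin: centre of its underside.
- weight: Bystander, loose: steel block 40 x 30 x 25 mm high; on the tray beyond the fence, beside the slot on its -y side. Origin: centre of its underside.
- beaker: Bystander, loose: glass beaker 90 mm across, 120 mm high; on the bench to the robot's left. Origin: centre of its underside.
- spatula: Bystander, loose: a spatula lying flat on the bench to the robot's right. Origin: under the tool, handle towards its -x.

How it is judged:
By the outcome, as a careful person would: the job done as asked, in the order asked, and still so for the second after the job is handed in, with the robot touching nothing.
It also fails if it takes over 67 s, if anything falls off the work surface, if the arm or the gripper's body presses on something with over 40 N, if the wrist force passes 120 N, or if a joint passes its speed limit or range.

### The arm

A 6-joint arm with a two-finger parallel gripper is mounted at the origin on the work surface. World frame = base frame: x ahead of the robot, y to its left, z up, the work surface at z = 0. Lengths are in mm, angles in rad, forces in N, time in s.
With the tool pointing down it reaches from about 375 to 900 mm from the base axis. Payload 3.1 kg.
Tool frame: the origin (TCP) lies midway between the tips of the shut fingers; the grasp point (between the pads) lies 19 mm behind it (r.grasp_offset is the distance from the TCP to the grasp point, in mm); z points along the fingers, y is the direction in which the jaws open and shut (so a half turn about z gives the same grasp; the last joint's range is limited). The gripper opens to 87 mm and grips with 3 to 60 N. Pads are 19 mm wide; open, the fingers measure 117 mm over their backs; the gripper's body (75 mm by 190 mm) begins 51 mm behind the grasp point.
Start: joints at [-1.417, 0.527, 1.433, -0, 1.181, -0.178], TCP at [203.613, -590.879, 222.548] pointing down, gripper open.
Joint ranges: [-3.08, 3.08], [-0.75, 2.2], [0.22, 2.44], [-1.43, 4.57], [0, 2.65], [-2.85, 2.85]. Speed limits (rad/s): [2.79, 2.79, 3.14, 3.14, 3.14, 3.14].

### API

Orientations are given as a 3x3 rotation matrix whose columns are the frame's x, y, z axes.
In Python, from station import r gives the robot as it stands.
- The arm moves only by the tool play_rows, never from a script. Its argument "steps" is a list of rows, each an object with "travel": the shift along the world's x, y, z normalised to -1 to 1, where 1 is 0.1 m, a list of three; "twist": the turn, a rotation vector about the world's x, y, z normalised to -1 to 1, where 1 is pi rad, a list of three; "gripper": the closure, from -1 (fully open) to 1 (shut), so that 0 is half open. A call has 1 to 20 rows; each row shifts and turns the commanded pose from where the row before left it; what a row does not reach is not made up. A row lasts 1/8 s, in which the tool goes at most 62.5 mm and 10.7 degrees, less where a joint would pass 70% of its speed; a pose out of reach is approached as far as the arm can. A call with a number of a shift or a turn outside -1 to 1 is refused whole. A call with a gripper value outside its range is refused whole. The fingers move at their own pace and stop on an object; the grip force is fixed at half the most. Time passes only in rows, so rows that do not move let the fingers close. It gives the time, the measured TCP pose, the force and the opening at its end, in the units of the state.
- r.read_state(): the state, without advancing time (a new reading comes with each control period).
- r.camera(name): name is "side" or "top"; returns (picture, depth): 384x512x3 uint8, blue, green, red; 384x512 float32, mm along the optical axis (not along the pixel's ray), 0 where there is no reading.
- r.camera_info(name): a dict with "fx", "fy", "cx", "cy" (pixels), "rvec" (rotation vector, rad) and "tvec" (3), from world to camera coordinates, as OpenCV has them. Camera axes: x right, y down, z forward; pixel columns grow to the right and rows downward; lengths in mm; the calibration is good to about 2 mm. A picture is of the moment at which its call begins. camera_info takes no time and is no camera call.
- r.sign_off(): hands the job in, once; it reports no verdict.
The state is a dict: "time_s": time; "joint_positions": joint angles; "joint_velocities": joint speeds; "joint_torque": joint torques, N m; "ee_pos": TCP position; "eef_rot": TCP orientation; "contact_force": force on the tool from outside, world axes, zero at the start; "ft_torque": the same for the moment, N m; "gripper_width": opening from 0.0 (shut) to 1.0 (fully open).
Only numpy, scipy, OpenCV 4.12 (cv2) and the standard library are available. Lean on these libraries where they do the work, as an engineer would, in place of code of your own. Each camera call takes 0.05 s, during which the arm holds its last target.

## Working session

There is one attempt and no reset: what is moved stays moved. The work goes in short steps, Python scripts to look and compute and a tool call to move; the robot and the scene stay as the last step left them, time stands still between calls to the robot, and variables do not carry over. Pictures are saved under pics/ and viewed, and the job is handed in when it is done.

Besides the shell and the picture viewer there is one more tool, called as a command line: name --argument value ..., lists and objects as JSON in quotes. play_rows: Moves the arm, as the interface text tells. Scaled input: -1 to 1 covers 0.1 m each way for a shift and pi rad each way for a turn. Its arguments: {"type":"object","properties":{"steps":{"type":"array"}},"required":["steps"]}

```bash
mkdir -p pics; python3 - <<'E'
from station import r
import cv2,numpy as np
for n in("top","side"):
    p,d=r.camera(n); cv2.imwrite(f"pics/{n}0.png",p); np.save(f"pics/{n}0.npy",d)
    print(n,r.camera_info(n))
s=r.read_state();print(s)
E
```

```text
top {'fx': 428.3009356446442, 'fy': 428.3009356446442, 'cx': 251.118505675716, 'cy': 186.35933592549392, 'rvec': array([ 2.12644087, -2.14096346,  0.17010816]), 'tvec': array([   7.17688077,  590.99637615, 1115.27553321])}
side {'fx': 439.5799049843475, 'fy': 439.5799049843475, 'cx': 258.0741602954679, 'cy': 190.14426000518154, 'rvec': array([ 0.12964459, -2.79738215,  1.29508743]), 'tvec': array([ 574.10555215,   39.3261636 , 1139.56756914])}
{'time_s': 0.1, 'joint_positions': array([-1.41745450e+00,  5.28386465e-01,  1.43379194e+00, -3.40438000e-07,
        1.18141402e+00, -1.78523533e-01]), 'joint_velocities': array([ 1.98894996e-03, -5.49594456e-04, -2.36582327e-03,  2.79012947e-04,
       -4.09729408e-05, -2.09620772e-04]), 'joint_torque': array([ 1.52462794e-04, -4.40984952e+01, -1.77151448e+01,  6.34144549e-02,
        5.34250389e-02, -5.97988151e-05]), 'ee_pos': array([ 203.53870285, -590.21584481,  221.65569938]), 'eef_rot': array([[ 9.45436253e-01,  3.25806994e-01, -3.05759233e-04],
       [ 3.25806945e-01, -9.45434254e-01,  1.97625638e-03],
       [ 3.54802899e-04, -1.96804291e-03, -9.99998000e-01]]), 'contact_force': array([-0.23680146, -1.01052139, -0.14660199]), 'ft_torque': array([-0.03024219,  0.00979676,  0.00498239]), 'gripper_width': 1.0029725853371667}
```

View pics/top0.png

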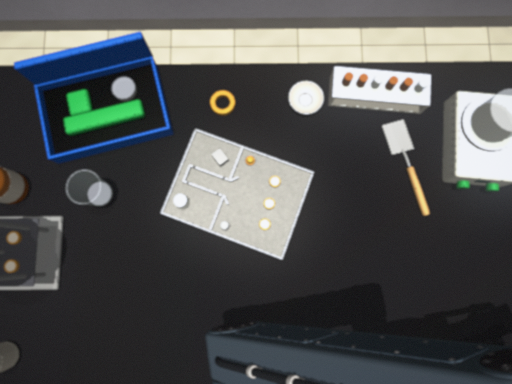

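View pics/side0.png

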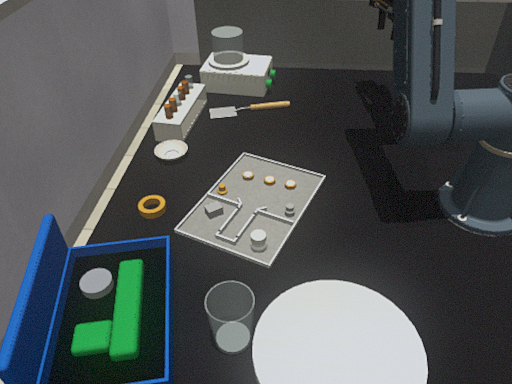

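The top view shows the tray with corners at about (196,130), (313,172), (282,258) and (162,213). The rings are at (275,182), (269,204) and (265,224), and the slot runs to the left. Next I'll zoom in and measure.

```bash
cat > h.py <<'E'
import cv2,numpy as np
from station import r
def cam(n):
    c=r.camera_info(n);K=np.array([[c['fx'],0,c['cx']],[0,c['fy'],c['cy']],[0,0,1]])
    return K,cv2.Rodrigues(c['rvec'])[0],np.array(c['tvec']).ravel()
def toplane(n,uv,z):
    K,R,t=cam(n);uv=np.atleast_2d(uv).astype(float)
    d=(R.T@np.linalg.inv(K)@np.c_[uv,np.ones(len(uv))].T).T
    o=-R.T@t
    return o+d*((z-o[2])/d[:,2])[:,None]
def proj(n,P):
    K,R,t=cam(n);return cv2.projectPoints(np.atleast_2d(P).astype(float),R,t,K,None)[0][:,0]
E
python3 - <<'E'
from h import *
p=cv2.imread('pics/top0.png')
cr=p[120:265,155:320];cv2.imwrite('pics/crop0.png',cv2.resize(cr,None,fx=4,fy=4,interpolation=cv2.INTER_CUBIC))
for z,l in((14,[(196,130),(313,172),(282,258),(162,213)]),(18,[(275,182),(269,204),(265,224)])):
    print(toplane('top',l,z).round(1))
p=cv2.imread('pics/side0.png')
cr=p[145:270,170:335];cv2.imwrite('pics/crop0s.png',cv2.resize(cr,None,fx=4,fy=4,interpolation=cv2.INTER_CUBIC))
E
```

```text
[[ 761.5  160.1   14. ]
 [ 636.4 -171.    14. ]
 [ 398.4  -79.5   14. ]
 [ 523.6  251.    14. ]]
[[607.9 -63.5  18. ]
 [546.2 -45.9  18. ]
 [490.9 -34.2  18. ]]
```

View pics/crop0.png

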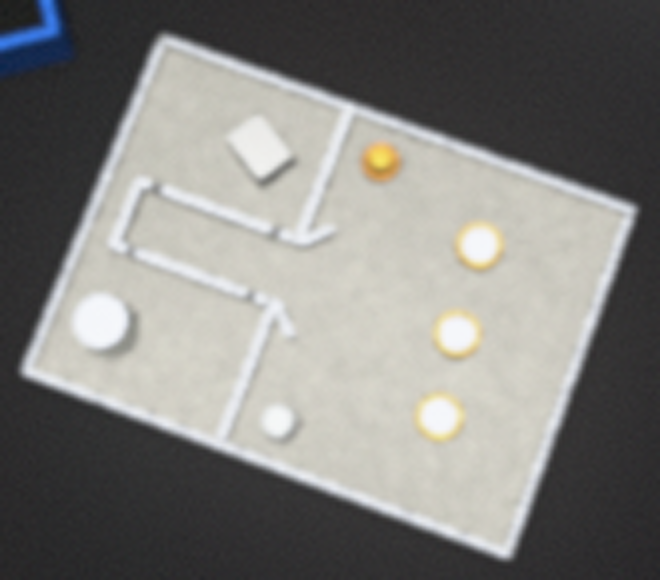

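View pics/crop0s.png

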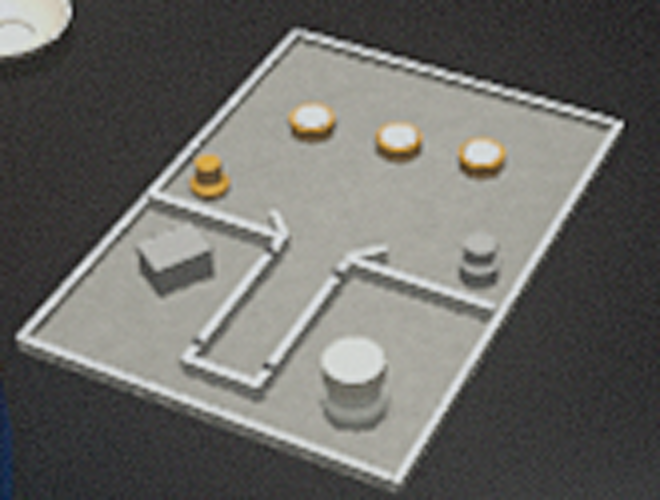

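```bash
cat >> h.py <<'E'
# tray walls (x0,y0,x1,y1,h above bench)
def T(pose,xy):
    x,y,a=pose;c,s=np.cos(a),np.sin(a);xy=np.atleast_2d(xy)
    return np.c_[x+c*xy[:,0]-s*xy[:,1],y+s*xy[:,0]+c*xy[:,1]]
def Ti(pose,XY):
    x,y,a=pose;c,s=np.cos(a),np.sin(a);d=np.atleast_2d(XY)[:,:2]-[x,y]
    return np.c_[c*d[:,0]+s*d[:,1],-s*d[:,0]+c*d[:,1]]
E
cat > fit.py <<'E'
from h import *
from scipy.optimize import minimize
def strip(a,b):
    a=np.array(a,float);b=np.array(b,float);n=max(2,int(np.hypot(*(b-a))/3));return a+(b-a)*np.linspace(0,1,n)[:,None]
hi=[strip((33,-122),(33,-24)),strip((33,24),(33,122)),strip((38,24),(150,24)),strip((38,-24),(150,-24)),strip((153,-24),(153,24)),strip((11,41),(30,23)),strip((11,-41),(30,-23))]
lo=[strip((-177.5,-127.5),(177.5,-127.5)),strip((177.5,-127.5),(177.5,127.5)),strip((177.5,127.5),(-177.5,127.5)),strip((-177.5,127.5),(-177.5,-127.5))]
hi=np.vstack(hi);lo=np.vstack(lo)
for n in('top','side'):
    p=cv2.imread(f'pics/{n}0.png');g=cv2.cvtColor(p,cv2.COLOR_BGR2GRAY).astype(np.float32)
    th=g-cv2.GaussianBlur(g,(0,0),5); th=cv2.GaussianBlur(th,(0,0),.8)
    def cost(q,full=False):
        pose=(q[0],q[1],q[2]/200)
        P=np.vstack([np.c_[T(pose,hi),np.full(len(hi),20)],np.c_[T(pose,lo),np.full(len(lo),14)]])
        uv=proj(n,P).astype(np.float32)
        v=cv2.remap(th,uv[None,:,0],uv[None,:,1],cv2.INTER_LINEAR)[0]
        return -v.mean()
    best=None
    for da in(-6,0,6):
      for s in range(6):
        q0=np.array([580,40,1.21*200+da])+np.random.default_rng(s).normal(0,4,3)
        o=minimize(cost,q0,method='Nelder-Mead',options=dict(initial_simplex=q0+np.vstack([np.zeros(3),4*np.eye(3)])))
        if best is None or o.fun<best.fun:best=o
    q=best.x;pose=(q[0],q[1],q[2]/200);print(n,best.fun,pose)
    # rings: colour seg
    hsv=cv2.cvtColor(p,cv2.COLOR_BGR2HSV)
    m=((hsv[...,1]>90)&(hsv[...,0]>8)&(hsv[...,0]<35)&(hsv[...,2]>90)).astype(np.uint8)
    c,_=cv2.findContours(m,cv2.RETR_EXTERNAL,cv2.CHAIN_APPROX_NONE)
    for k in c:
        if len(k)<8: continue
        (x,y),(w,h),_a=cv2.minAreaRect(k);
        M=k[:,0].mean(0);W=toplane(n,[(x,y)],14)[0]
        t=Ti(pose,W)[0]
        if abs(t[0])<180 and abs(t[1])<130: print((round(x,1),round(y,1)),round(w,1),round(h,1),W.round(1),'tray',t.round(1))
E
python3 fit.py
```

```text
top -43.7952880859375 (np.float64(581.4835234735104), np.float64(42.60197249940336), np.float64(1.202172923886268))
(250.0, 160.0) 8.0 8.0 [672.3   6.   14. ] tray [ -1.4 -97.9]Traceback (most recent call last):
  File "fit.py", line 21, in <module>
    o=minimize(cost,q0,method='Nelder-Mead',options=dict(initial_simplex=q0+np.vstack([np.zeros(3),4*np.eye(3)])))
    res = _minimize_neldermead(fun, x0, args, callback, bounds=bounds,
                               **options)
    fxr = func(xr)
    fx = function(np.copy(x), *(wrapper_args + args))
  File "fit.py", line 14, in cost
    uv=proj(n,P).astype(np.float32)
       ~~~~^^^^^
  File "h.py", line 12, in proj
    K,R,t=cam(n);return cv2.projectPoints(np.atleast_2d(P).astype(float),R,t,K,None)[0][:,0]
          ~~~^^^
  File "h.py", line 4, in cam
    c=r.camera_info(n);K=np.array([[c['fx'],0,c['cx']],[0,c['fy'],c['cy']],[0,0,1]])
ValueError: time passes only in moves, steps and waits
```

```bash
python3 - <<'E'
s=open('h.py').read()
s=s.replace("def cam(n):\n    c=r.camera_info(n);","_C={n:r.camera_info(n) for n in('top','side')}\ndef cam(n):\n    c=_C[n];")
open('h.py','w').write(s)
f=open('fit.py').read().replace("hsv[...,1]>90","hsv[...,1]>55").replace("if len(k)<8","if len(k)<12")
open('fit.py','w').write(f)
E
python3 fit.py
```

```text
top -43.7952880859375 (np.float64(581.4835234735104), np.float64(42.60197249940336), np.float64(1.202172923886268))
(264.5, 223.5) 11.0 11.0 [492.6 -33.   14. ] tray [-102.5   55.7]
(269.0, 203.0) 11.3 11.3 [549.5 -46.1  14. ] tray [-94.3  -2.1]
(274.5, 181.5) 11.0 11.0 [610.1 -62.3  14. ] tray [-87.6 -64.5]
(249.8, 160.2) 9.9 9.2 [671.6   6.7  14. ] tray [ -1. -97.]
side -49.61767578125 (np.float64(582.3239511998725), np.float64(43.7816687838188), np.float64(1.2027582313853908))
(222.0, 189.0) 10.0 10.0 [673.9   5.7  14. ] tray [ -2.6 -99.2]
(290.0, 184.0) 10.0 12.0 [492.6 -30.2  14. ] tray [-101.4   57.1]
(269.5, 180.5) 9.0 11.0 [549.3 -40.8  14. ] tray [-90.8   0.3]
(247.5, 173.5) 7.0 11.0 [613.4 -67.   14. ] tray [-92.2 -68.8]
```

```bash
cat >> h.py <<'E'
POSE=(581.9,43.2,1.2025)
def W(x,y): return T(POSE,[(x,y)])[0]
E
python3 - <<'E'
from h import *
c=np.array([203.613,-590.879])
for q in[(-132,-2),(-94.3,-2.1),(0,0),(36,0),(150,0)]:print(q,W(*q).round(1),(W(*q)-c).round(1))
s=r.read_state();R=s['eef_rot'];print(np.degrees(np.arctan2(R[1,1],R[0,1])),s['ee_pos'],s['time_s'], 'need -',np.degrees(POSE[2])-90)
print('tray x dir',np.cos(POSE[2]),np.sin(POSE[2]))
E
```

```text
(-132, -2) [536.2 -80.7] [332.6 510.2]
(-94.3, -2.1) [549.9 -45.5] [346.3 545.3]
(0, 0) [581.9  43.2] [378.3 634.1]
(36, 0) [594.9  76.8] [391.2 667.7]
(150, 0) [635.9 183.1] [432.3 774. ]
-70.9854881040487 [ 203.53870285 -590.21584481  221.65569938] 0.1 need - -21.10182513551851
tray x dir 0.360026526821547 0.9329420667891517
```

play_rows --steps '[{"travel": [0.277, 0.425, 0], "twist": [0, 0, 0.0231], "gripper": 0.68}, {"travel": [0.277, 0.425, 0], "twist": [0, 0, 0.0231], "gripper": 0.68}, {"travel": [0.277, 0.425, 0], "twist": [0, 0, 0.0231], "gripper": 0.68}, {"travel": [0.277, 0.425, 0], "twist": [0, 0, 0.0231], "gripper": 0.68}, {"travel": [0.277, 0.425, 0], "twist": [0, 0, 0.0231], "gripper": 0.68}, {"travel": [0.277, 0.425, 0], "twist": [0, 0, 0.0231], "gripper": 0.68}, {"travel": [0.277, 0.425, 0], "twist": [0, 0, 0.0231], "gripper": 0.68}, {"travel": [0.277, 0.425, 0], "twist": [0, 0, 0.0231], "gripper": 0.68}, {"travel": [0.277, 0.425, 0], "twist": [0, 0, 0.0231], "gripper": 0.68}, {"travel": [0.277, 0.425, 0], "twist": [0, 0, 0.0231], "gripper": 0.68}, {"travel": [0.277, 0.425, 0], "twist": [0, 0, 0.0231], "gripper": 0.68}, {"travel": [0.277, 0.425, 0], "twist": [0, 0, 0.0231], "gripper": 0.68}, {"travel": [0, 0, -0.4], "twist": [0, 0, 0], "gripper": 0.68}, {"travel": [0, 0, -0.4], "twist": [0, 0, 0], "gripper": 0.68}, {"travel": [0, 0, -0.4], "twist": [0, 0, 0], "gripper": 0.68}, {"travel": [0, 0, -0.4], "twist": [0, 0, 0], "gripper": 0.68}, {"travel": [0, 0, 0], "twist": [0, 0, 0], "gripper": 0.68}]'

```text
time_s: 2.22
ee_pos: [533.4, -79.9, 59.8]
eef_rot: [[0.36, 0.933, -0.007], [0.933, -0.36, 0.003], [-0.0, -0.008, -1.0]]
contact_force: [0.4, -0.0, -1.0]
gripper_width: 0.16
```

```bash
cat > look.py <<'E'
import sys
from h import *
k=sys.argv[1]
s=r.read_state();R=s['eef_rot']
print('t',s['time_s'],'tcp',s['ee_pos'].round(1),'tray',Ti(POSE,s['ee_pos'][None])[0].round(1),'yaw-y',np.degrees(np.arctan2(R[1,1],R[0,1])).round(2),'F',s['contact_force'].round(1),'gap',s['gripper_width']*87)
o=[]
for n,(y0,y1,x0,x1) in(('top',(115,265,150,330)),('side',(135,270,165,340))):
    p,d=r.camera(n);o.append(cv2.resize(p[y0:y1,x0:x1],(540,int((y1-y0)*540/(x1-x0))),interpolation=cv2.INTER_CUBIC));cv2.imwrite(f'pics/{n}{k}.png',p)
h=max(a.shape[0] for a in o)
o=[cv2.resize(a,(400,int(a.shape[0]*400/540))) for a in o];h=max(a.shape[0] for a in o)
o=[cv2.copyMakeBorder(a,0,h-a.shape[0],0,0,cv2.BORDER_CONSTANT) for a in o]
cv2.imwrite(f'pics/L{k}.png',np.hstack(o))
E
python3 look.py 1
```

```text
t 2.225 tcp [533.4 -79.9  59.8] tray [-132.4    0.9] yaw-y -21.1 F [ 0.4 -0.  -1. ] gap 13.957581500069567
```

View pics/L1.png

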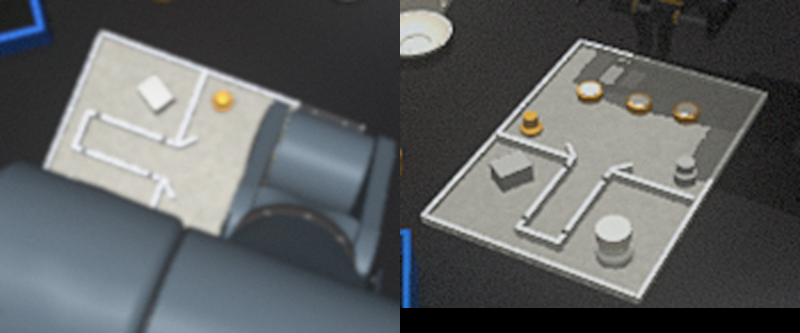

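play_rows --steps '[{"travel": [0.028, -0.011, -0.2], "twist": [0, 0, 0], "gripper": 0.68}, {"travel": [0, 0, -0.2], "twist": [0, 0, 0], "gripper": 0.68}, {"travel": [0, 0, -0.08], "twist": [0, 0, 0], "gripper": 0.68}, {"travel": [0, 0, 0], "twist": [0, 0, 0], "gripper": 0.68}, {"travel": [0, 0, 0], "twist": [0, 0, 0], "gripper": 0.68}]'

```text
time_s: 2.95
ee_pos: [539.6, -82.2, 15.7]
eef_rot: [[0.36, 0.933, 0.002], [0.933, -0.36, -0.001], [0.0, 0.002, -1.0]]
contact_force: [0.9, 0.5, 0.9]
gripper_width: 0.16
```

```bash
python3 look.py 2
```

```text
t 2.95 tcp [539.6 -82.2  15.7] tray [-132.2   -5.7] yaw-y -21.09 F [0.9 0.5 0.9] gap 13.9376548468934
```

View pics/L2.png

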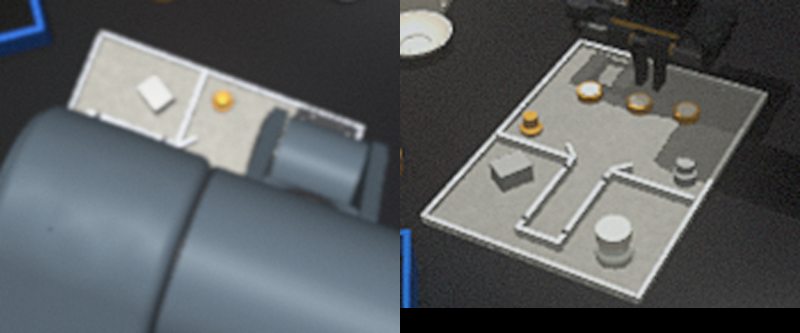

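play_rows --steps '[{"travel": [-0.03, 0.011, -0.035], "twist": [0, 0, 0], "gripper": 0.68}, {"travel": [0, 0, 0], "twist": [0, 0, 0], "gripper": 0.68}, {"travel": [0, 0, 0], "twist": [0, 0, 0], "gripper": 0.68}, {"travel": [0, 0, 0], "twist": [0, 0, 0], "gripper": 0.68}]'

```text
time_s: 3.55
ee_pos: [535.9, -80.9, 11.0]
eef_rot: [[0.36, 0.933, 0.0], [0.933, -0.36, -0.0], [-0.0, 0.0, -1.0]]
contact_force: [-0.6, -0.6, 0.3]
gripper_width: 0.16
```

```bash
python3 look.py 3
```

```text
t 3.55 tcp [535.9 -80.9  11. ] tray [-132.4   -1.8] yaw-y -21.1 F [-0.6 -0.6  0.3] gap 13.88508819528579
```

play_rows --steps '[{"travel": [0.031, 0.083, 0], "twist": [0, 0, 0], "gripper": 0.68}, {"travel": [0.031, 0.083, 0], "twist": [0, 0, 0], "gripper": 0.68}, {"travel": [0.031, 0.083, 0], "twist": [0, 0, 0], "gripper": 0.68}, {"travel": [0.031, 0.083, 0], "twist": [0, 0, 0], "gripper": 0.68}, {"travel": [0.031, 0.083, 0], "twist": [0, 0, 0], "gripper": 0.68}, {"travel": [0.031, 0.083, 0], "twist": [0, 0, 0], "gripper": 0.68}, {"travel": [0.031, 0.083, 0], "twist": [0, 0, 0], "gripper": 0.68}, {"travel": [0.031, 0.083, 0], "twist": [0, 0, 0], "gripper": 0.68}]'

```text
time_s: 4.65
ee_pos: [560.8, -13.9, 11.1]
eef_rot: [[0.36, 0.933, 0.0], [0.933, -0.36, 0.0], [0.0, 0.0, -1.0]]
contact_force: [0.5, 0.2, -0.6]
gripper_width: 0.161
```

```bash
python3 look.py 4
```

```text
t 4.65 tcp [560.8 -13.9  11.1] tray [-60.9  -0.9] yaw-y -21.09 F [ 0.5  0.2 -0.6] gap 13.98280985916208
```

View pics/L4.png

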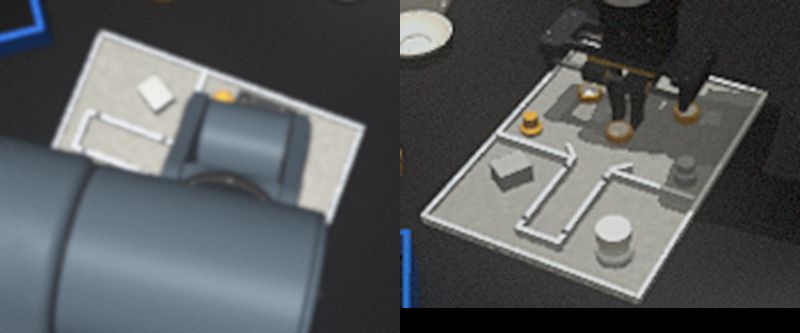

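play_rows --steps '[{"travel": [0.031, 0.083, 0], "twist": [0, 0, 0], "gripper": 0.68}, {"travel": [0.031, 0.083, 0], "twist": [0, 0, 0], "gripper": 0.68}, {"travel": [0.031, 0.083, 0], "twist": [0, 0, 0], "gripper": 0.68}, {"travel": [0.031, 0.083, 0], "twist": [0, 0, 0], "gripper": 0.68}, {"travel": [0.031, 0.083, 0], "twist": [0, 0, 0], "gripper": 0.68}, {"travel": [0.031, 0.083, 0], "twist": [0, 0, 0], "gripper": 0.68}, {"travel": [0.031, 0.083, 0], "twist": [0, 0, 0], "gripper": 0.68}, {"travel": [0, 0, 0], "twist": [0, 0, 0], "gripper": 0.68}]'

```text
time_s: 5.75
ee_pos: [582.6, 44.3, 11.1]
eef_rot: [[0.359, 0.933, 0.0], [0.933, -0.359, 0.0], [0.0, 0.0, -1.0]]
contact_force: [-0.3, -0.1, 0.7]
gripper_width: 0.159
```

```bash
python3 look.py 5
```

```text
t 5.75 tcp [582.6  44.3  11.1] tray [ 1.3 -0.3] yaw-y -21.04 F [-0.3 -0.1  0.7] gap 13.824153804297751
```

View pics/L5.png

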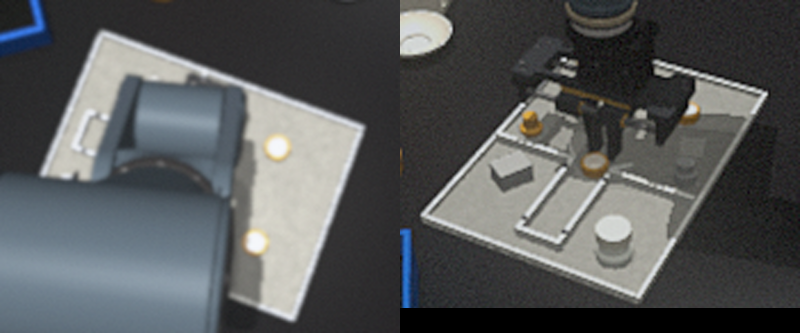

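play_rows --steps '[{"travel": [-0.022, -0.056, 0], "twist": [0, 0, 0], "gripper": 0.68}, {"travel": [0, 0, 0], "twist": [0, 0, 0], "gripper": 1}, {"travel": [0, 0, 0], "twist": [0, 0, 0], "gripper": 1}, {"travel": [0, 0, 0], "twist": [0, 0, 0], "gripper": 1}, {"travel": [0.027, 0.07, 0], "twist": [0, 0, 0], "gripper": 1}, {"travel": [0.026, 0.069, 0], "twist": [0, 0, 0], "gripper": 1}, {"travel": [0.026, 0.069, 0], "twist": [0, 0, 0], "gripper": 1}, {"travel": [0.026, 0.069, 0], "twist": [0, 0, 0], "gripper": 1}, {"travel": [0.026, 0.069, 0], "twist": [0, 0, 0], "gripper": 1}, {"travel": [0, 0, 0], "twist": [0, 0, 0], "gripper": 1}]'

```text
time_s: 7.1
ee_pos: [593.5, 73.3, 11.1]
eef_rot: [[0.359, 0.933, 0.0], [0.933, -0.359, 0.0], [0.0, 0.0, -1.0]]
contact_force: [0.0, -0.7, 0.8]
gripper_width: 0.002
```

```bash
python3 look.py 6
```

```text
t 7.1 tcp [593.5  73.3  11.1] tray [32.3  0.1] yaw-y -21.04 F [ 0.  -0.7  0.8] gap 0.1675093060180114
```

View pics/L6.png

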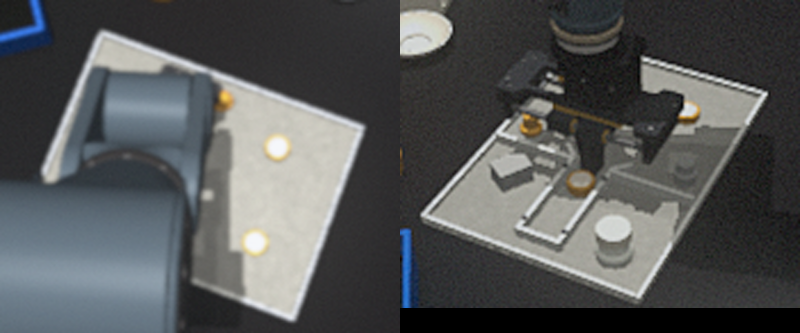

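```bash
python3 - <<'E'
from h import *
s=r.read_state();print(s['joint_positions'].round(2))
# re-measure rings 1,3 in latest top picture
p=cv2.imread('pics/top6.png');hsv=cv2.cvtColor(p,cv2.COLOR_BGR2HSV)
m=((hsv[...,1]>55)&(hsv[...,0]>8)&(hsv[...,0]<35)&(hsv[...,2]>90)).astype(np.uint8)
for k in cv2.findContours(m,cv2.RETR_EXTERNAL,cv2.CHAIN_APPROX_NONE)[0]:
    if len(k)<12: continue
    c,_=cv2.minEnclosingCircle(k)
    print(c,Ti((581.5,42.6,1.2022),toplane('top',[c],16))[0].round(1),Ti(POSE,toplane('top',[c],16))[0].round(1))
cmd=np.array([593.5,73.2])
a=np.radians(33.9);d=np.array([np.cos(a),np.sin(a)])
R1=np.array([-88,-64.5]);st=R1-42*d;print('start',st,W(*st),W(*st)-s['ee_pos'][:2])
print('end',-24*d,W(*(-24*d)),'per mm dir',W(*d)-W(0,0))
E
```

```text
[-0.06  0.79  1.64 -0.    0.71  0.3 ]
(10.409090995788574, 265.81817626953125) [503.4 408.1] [502.8 408.1]
(12.590909004211426, 237.18182373046875) [531.9 336.1] [531.3 336.1]
(264.3846130371094, 223.89743041992188) [-102.6   57. ] [-103.3   57.2]
(274.35107421875, 181.01063537597656) [-86.7 -65.3] [-87.5 -65.1]
(0.0, 179.5) [635.9 203.2] [635.3 203.2]
(417.0, 191.0) [-467.9 -179.1] [-468.6 -178.8]
(249.5, 160.0) [ -0.3 -97. ] [ -1.  -96.8]
(222.0, 101.5) [ 135.5 -230.8] [ 134.8 -230.7]
(408.0, 82.0) [-348.8 -476.7] [-349.6 -476.4]
(392.5, 80.5) [-305.3 -465.2] [-306.2 -465. ]
(362.875, 78.25) [-222.6 -441.5] [-223.5 -441.3]
(348.5, 77.16666412353516) [-182.4 -429.9] [-183.3 -429.7]
start [-122.86051597  -87.92529458] [ 619.6961612  -103.07718213] [  26.49238556 -175.8399228 ]
end [-19.92029484 -13.38588262] [587.21641843  19.79624613] per mm dir [-0.22151743  0.97515641]
```

play_rows --steps '[{"travel": [-0.027, -0.07, 0], "twist": [0, 0, 0], "gripper": 1}, {"travel": [-0.027, -0.07, 0], "twist": [0, 0, 0], "gripper": 1}, {"travel": [0, 0, 0.25], "twist": [0, 0, 0], "gripper": 1}, {"travel": [0, 0, 0.25], "twist": [0, 0, 0], "gripper": 0.68}, {"travel": [0.08, -0.404, 0], "twist": [0, 0, 0.0471], "gripper": 0.68}, {"travel": [0.08, -0.404, 0], "twist": [0, 0, 0.0471], "gripper": 0.68}, {"travel": [0.08, -0.404, 0], "twist": [0, 0, 0.0471], "gripper": 0.68}, {"travel": [0.08, -0.404, 0], "twist": [0, 0, 0.0471], "gripper": 0.68}, {"travel": [0, 0, 0], "twist": [0, 0, 0], "gripper": 0.68}, {"travel": [0, 0, 0], "twist": [0, 0, 0], "gripper": 0.68}, {"travel": [0, 0, -0.2], "twist": [0, 0, 0], "gripper": 0.68}, {"travel": [0, 0, -0.2], "twist": [0, 0, 0], "gripper": 0.68}, {"travel": [0, 0, -0.1], "twist": [0, 0, 0], "gripper": 0.68}, {"travel": [0, 0, 0], "twist": [0, 0, 0], "gripper": 0.68}, {"travel": [0, 0, 0], "twist": [0, 0, 0], "gripper": 0.68}, {"travel": [0, 0, 0], "twist": [0, 0, 0], "gripper": 0.68}]'

```text
time_s: 9.2
ee_pos: [620.4, -103.2, 11.7]
eef_rot: [[-0.222, 0.975, 0.001], [0.975, 0.222, -0.001], [-0.001, 0.001, -1.0]]
contact_force: [-0.9, 0.1, 0.9]
gripper_width: 0.161
```

```bash
python3 look.py 7
```

```text
t 9.2 tcp [ 620.4 -103.2   11.7] tray [-122.7  -88.6] yaw-y 12.82 F [-0.9  0.1  0.9] gap 13.964043430632815
```

View pics/L7.png

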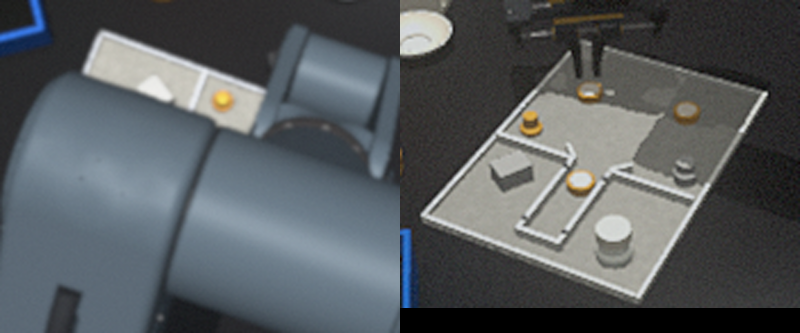

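play_rows --steps '[{"travel": [-0.02, 0.086, 0], "twist": [0, 0, 0], "gripper": 0.68}, {"travel": [-0.02, 0.086, 0], "twist": [0, 0, 0], "gripper": 0.68}, {"travel": [-0.02, 0.086, 0], "twist": [0, 0, 0], "gripper": 0.68}, {"travel": [-0.02, 0.086, 0], "twist": [0, 0, 0], "gripper": 0.68}, {"travel": [-0.02, 0.086, 0], "twist": [0, 0, 0], "gripper": 0.68}, {"travel": [-0.02, 0.086, 0], "twist": [0, 0, 0], "gripper": 0.68}, {"travel": [-0.02, 0.086, 0], "twist": [0, 0, 0], "gripper": 0.68}, {"travel": [-0.02, 0.086, 0], "twist": [0, 0, 0], "gripper": 0.68}, {"travel": [-0.02, 0.086, 0], "twist": [0, 0, 0], "gripper": 0.68}, {"travel": [-0.02, 0.086, 0], "twist": [0, 0, 0], "gripper": 0.68}, {"travel": [-0.02, 0.086, 0], "twist": [0, 0, 0], "gripper": 0.68}, {"travel": [-0.02, 0.086, 0], "twist": [0, 0, 0], "gripper": 0.68}, {"travel": [-0.02, 0.086, 0], "twist": [0, 0, 0], "gripper": 0.68}, {"travel": [-0.02, 0.086, 0], "twist": [0, 0, 0], "gripper": 0.68}, {"travel": [0, 0, 0], "twist": [0, 0, 0], "gripper": 0.68}, {"travel": [0, 0, 0], "twist": [0, 0, 0], "gripper": 0.68}]'

```text
time_s: 11.3
ee_pos: [591.8, 17.4, 11.0]
eef_rot: [[-0.222, 0.975, -0.0], [0.975, 0.222, 0.0], [0.0, -0.0, -1.0]]
contact_force: [-0.6, -0.3, -0.1]
gripper_width: 0.162
```

```bash
python3 look.py 8
```

```text
t 11.3 tcp [591.8  17.4  11. ] tray [-20.5 -18.5] yaw-y 12.82 F [-0.6 -0.3 -0.1] gap 14.096740041515728
```

View pics/L8.png

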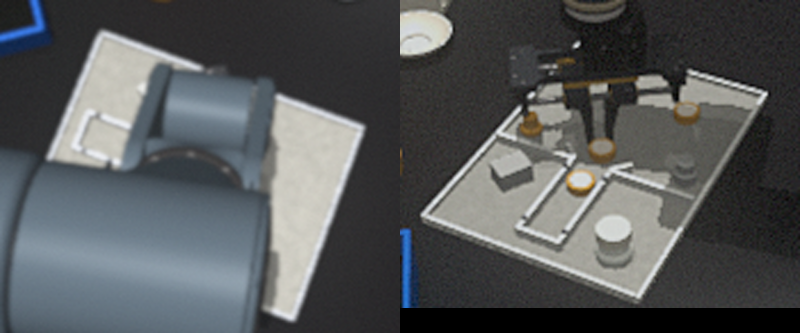

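```bash
python3 - <<'E'
from h import *
print(Ti(POSE,toplane('side',[(252.5,199.7)],14)))
print(Ti(POSE,toplane('side',[(180/2.286+165,182/2.286+135)],14)))
for a,b in(((-20.5,-18.5),(-29,-24)),((-29,-24),(-42,-4))):print(W(*b)-W(*a))
print(W(5,-4)-W(-42,-4), W(1,-0.15)-W(0,0))
E
```

```text
[[ 0.98967723 -5.35252318]]
[[60.888877    0.83441683]]
[ 2.07095589 -9.91015347]
[-23.33918618  -4.92771633]
[16.92124676 43.84827714] [0.49996784 0.87893809]
```

play_rows --steps '[{"travel": [0.021, -0.099, 0], "twist": [0, 0, 0], "gripper": 0.68}, {"travel": [-0.058, -0.012, 0], "twist": [0, 0, -0.0471], "gripper": 0.68}, {"travel": [-0.058, -0.012, 0], "twist": [0, 0, -0.0471], "gripper": 0.68}, {"travel": [-0.058, -0.012, 0], "twist": [0, 0, -0.0471], "gripper": 0.68}, {"travel": [-0.058, -0.012, 0], "twist": [0, 0, -0.0471], "gripper": 0.68}, {"travel": [0, 0, 0], "twist": [0, 0, 0], "gripper": 0.68}, {"travel": [0, 0, 0], "twist": [0, 0, 0], "gripper": 0.68}, {"travel": [0, 0, 0], "twist": [0, 0, 0], "gripper": 0.68}, {"travel": [0.023, 0.081, 0], "twist": [0, 0, 0], "gripper": 0.68}, {"travel": [0.023, 0.081, 0], "twist": [0, 0, 0], "gripper": 0.68}, {"travel": [0.023, 0.081, 0], "twist": [0, 0, 0], "gripper": 0.68}, {"travel": [0.023, 0.081, 0], "twist": [0, 0, 0], "gripper": 0.68}, {"travel": [0.023, 0.081, 0], "twist": [0, 0, 0], "gripper": 0.68}, {"travel": [0, 0, 0], "twist": [0, 0, 0], "gripper": 0.68}, {"travel": [0, 0, 0], "twist": [0, 0, 0], "gripper": 0.68}]'

```text
time_s: 13.28
ee_pos: [582.1, 43.3, 11.0]
eef_rot: [[0.36, 0.933, -0.0], [0.933, -0.36, -0.0], [-0.0, -0.0, -1.0]]
contact_force: [0.7, -0.3, 0.3]
gripper_width: 0.162
```

```bash
python3 look.py 9
```

```text
t 13.275 tcp [582.1  43.3  11. ] tray [ 0.1 -0.2] yaw-y -21.08 F [ 0.7 -0.3  0.3] gap 14.136182534000099
```

View pics/L9.png

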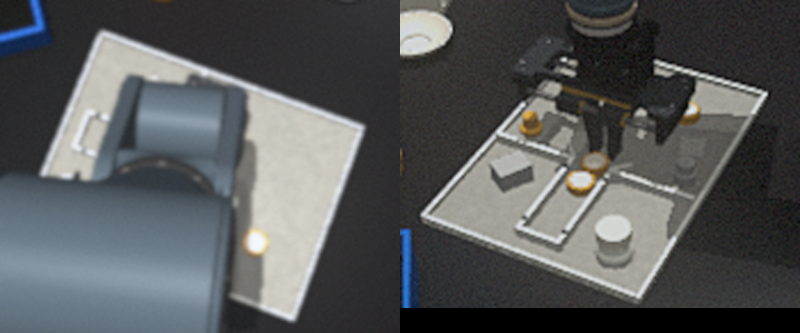

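play_rows --steps '[{"travel": [-0.022, -0.056, 0], "twist": [0, 0, 0], "gripper": 0.68}, {"travel": [0, 0, 0], "twist": [0, 0, 0], "gripper": 1}, {"travel": [0, 0, 0], "twist": [0, 0, 0], "gripper": 1}, {"travel": [0, 0, 0], "twist": [0, 0, 0], "gripper": 1}, {"travel": [0.027, 0.07, 0], "twist": [0, 0, 0], "gripper": 1}, {"travel": [0.027, 0.07, 0], "twist": [0, 0, 0], "gripper": 1}, {"travel": [0.027, 0.07, 0], "twist": [0, 0, 0], "gripper": 1}, {"travel": [0.027, 0.07, 0], "twist": [0, 0, 0], "gripper": 1}, {"travel": [0.027, 0.07, 0], "twist": [0, 0, 0], "gripper": 1}, {"travel": [0, 0, 0], "twist": [0, 0, 0], "gripper": 1}, {"travel": [0, 0, 0], "twist": [0, 0, 0], "gripper": 1}]'

```text
time_s: 14.75
ee_pos: [593.5, 72.7, 11.0]
eef_rot: [[0.36, 0.933, -0.0], [0.933, -0.36, 0.0], [-0.0, -0.0, -1.0]]
contact_force: [-1.0, -0.1, -0.2]
gripper_width: 0.002
```

```bash
python3 look.py 10; python3 - <<'E'
from h import *
a=np.radians(-32);d=np.array([np.cos(a),np.sin(a)])
R3=np.array([-102.9,56.8]);st=R3-42*d;g=np.array([-6,0.]);print(np.degrees(np.arctan2(*(g-R3)[::-1])))
b=np.arctan2(*(g-R3)[::-1]);d=np.array([np.cos(b),np.sin(b)]);st=R3-42*d;en=g-24*d
s=r.read_state()['ee_pos'][:2]
print('start',st,W(*st),W(*st)-s,'end',en,W(*en),W(*en)-W(*st),np.hypot(*(en-st)),'per',W(*d)-W(0,0))
E
```

```text
t 14.75 tcp [593.5  72.7  11. ] tray [31.7 -0.2] yaw-y -21.09 F [-1.  -0.1 -0.2] gap 0.15751185698360232
-30.377608523763403
start [-139.13387728   78.03925934] [459.0020055  -58.50764354] [-134.4609802  -130.96932916] end [-26.70507273  12.13671962] [560.96260913  22.65525526] [101.96060363  81.1628988 ] 130.32030092552282 per [0.78238465 0.62279551]
```

View pics/L10.png

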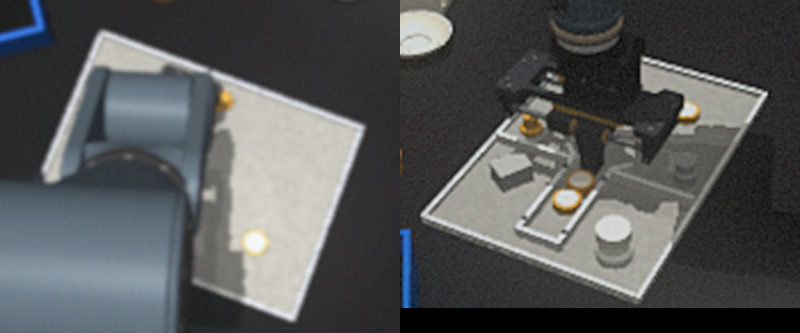

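play_rows --steps '[{"travel": [-0.027, -0.07, 0], "twist": [0, 0, 0], "gripper": 1}, {"travel": [-0.027, -0.07, 0], "twist": [0, 0, 0], "gripper": 1}, {"travel": [0, 0, 0.25], "twist": [0, 0, 0], "gripper": 1}, {"travel": [0, 0, 0.25], "twist": [0, 0, 0], "gripper": 0.68}, {"travel": [-0.323, -0.293, 0], "twist": [0, 0, -0.0422], "gripper": 0.68}, {"travel": [-0.323, -0.293, 0], "twist": [0, 0, -0.0422], "gripper": 0.68}, {"travel": [-0.323, -0.293, 0], "twist": [0, 0, -0.0422], "gripper": 0.68}, {"travel": [-0.323, -0.293, 0], "twist": [0, 0, -0.0422], "gripper": 0.68}, {"travel": [0, 0, 0], "twist": [0, 0, 0], "gripper": 0.68}, {"travel": [0, 0, 0], "twist": [0, 0, 0], "gripper": 0.68}, {"travel": [0, 0, -0.2], "twist": [0, 0, 0], "gripper": 0.68}, {"travel": [0, 0, -0.2], "twist": [0, 0, 0], "gripper": 0.68}, {"travel": [0, 0, -0.1], "twist": [0, 0, 0], "gripper": 0.68}, {"travel": [0, 0, 0], "twist": [0, 0, 0], "gripper": 0.68}, {"travel": [0, 0, 0], "twist": [0, 0, 0], "gripper": 0.68}, {"travel": [0, 0, 0], "twist": [0, 0, 0], "gripper": 0.68}]'

```text
time_s: 16.85
ee_pos: [459.4, -58.7, 11.6]
eef_rot: [[0.782, 0.623, 0.001], [0.623, -0.782, -0.0], [0.001, 0.001, -1.0]]
contact_force: [0.0, -0.2, 0.2]
gripper_width: 0.164
```

```bash
python3 look.py 11
```

```text
t 16.85 tcp [459.4 -58.7  11.6] tray [-139.1   77.6] yaw-y -51.46 F [ 0.  -0.2  0.2] gap 14.241120261317306
```

View pics/L11.png

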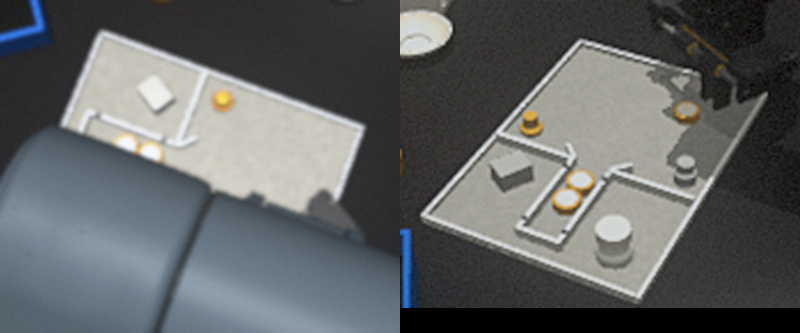

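play_rows --steps '[{"travel": [0.068, 0.054, 0], "twist": [0, 0, 0], "gripper": 0.68}, {"travel": [0.068, 0.054, 0], "twist": [0, 0, 0], "gripper": 0.68}, {"travel": [0.068, 0.054, 0], "twist": [0, 0, 0], "gripper": 0.68}, {"travel": [0.068, 0.054, 0], "twist": [0, 0, 0], "gripper": 0.68}, {"travel": [0.068, 0.054, 0], "twist": [0, 0, 0], "gripper": 0.68}, {"travel": [0.068, 0.054, 0], "twist": [0, 0, 0], "gripper": 0.68}, {"travel": [0.068, 0.054, 0], "twist": [0, 0, 0], "gripper": 0.68}, {"travel": [0.068, 0.054, 0], "twist": [0, 0, 0], "gripper": 0.68}, {"travel": [0.068, 0.054, 0], "twist": [0, 0, 0], "gripper": 0.68}, {"travel": [0.068, 0.054, 0], "twist": [0, 0, 0], "gripper": 0.68}, {"travel": [0.068, 0.054, 0], "twist": [0, 0, 0], "gripper": 0.68}, {"travel": [0.068, 0.054, 0], "twist": [0, 0, 0], "gripper": 0.68}, {"travel": [0.068, 0.054, 0], "twist": [0, 0, 0], "gripper": 0.68}, {"travel": [0.068, 0.054, 0], "twist": [0, 0, 0], "gripper": 0.68}, {"travel": [0.068, 0.054, 0], "twist": [0, 0, 0], "gripper": 0.68}, {"travel": [0, 0, 0], "twist": [0, 0, 0], "gripper": 0.68}, {"travel": [0, 0, 0], "twist": [0, 0, 0], "gripper": 0.68}]'

```text
time_s: 19.08
ee_pos: [560.8, 22.5, 11.0]
eef_rot: [[0.782, 0.623, -0.0], [0.623, -0.782, 0.0], [-0.0, -0.0, -1.0]]
contact_force: [0.2, -1.0, 0.0]
gripper_width: 0.16
```

```bash
python3 look.py 12; python3 - <<'E'
from h import *
s=r.read_state()['ee_pos'][:2];a=Ti(POSE,s[None])[0]
b=a+9*np.array([-.863,.506]);c=np.array([-48,1.]);e=np.array([0,0.])
print(W(*b)-W(*a),W(*c)-W(*b),W(*e)-W(*c))
E
```

```text
t 19.075 tcp [560.8  22.5  11. ] tray [-26.9  12.3] yaw-y -51.47 F [ 0.2 -1.   0. ] gap 13.889836903365461
[-7.04494421 -5.60660023] [ 10.09682922 -17.92222377] [18.21421535 44.42119268]
```

View pics/L12.png

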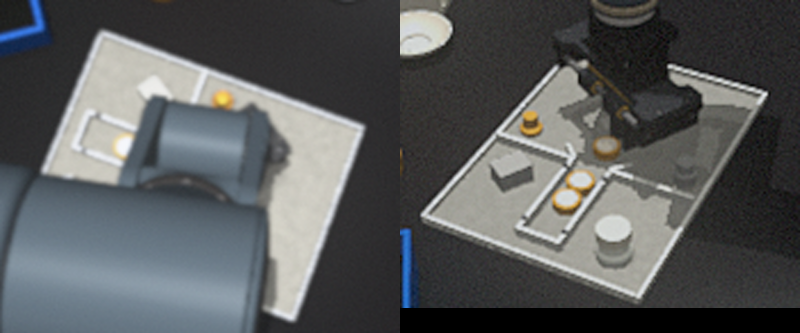

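play_rows --steps '[{"travel": [-0.07, -0.056, 0], "twist": [0, 0, 0], "gripper": 0.68}, {"travel": [0.025, -0.045, 0], "twist": [0, 0, 0.0422], "gripper": 0.68}, {"travel": [0.025, -0.045, 0], "twist": [0, 0, 0.0422], "gripper": 0.68}, {"travel": [0.025, -0.045, 0], "twist": [0, 0, 0.0422], "gripper": 0.68}, {"travel": [0.025, -0.045, 0], "twist": [0, 0, 0.0422], "gripper": 0.68}, {"travel": [0, 0, 0], "twist": [0, 0, 0], "gripper": 0.68}, {"travel": [0, 0, 0], "twist": [0, 0, 0], "gripper": 0.68}, {"travel": [0, 0, 0], "twist": [0, 0, 0], "gripper": 0.68}, {"travel": [0.03, 0.074, 0], "twist": [0, 0, 0], "gripper": 0.68}, {"travel": [0.03, 0.074, 0], "twist": [0, 0, 0], "gripper": 0.68}, {"travel": [0.03, 0.074, 0], "twist": [0, 0, 0], "gripper": 0.68}, {"travel": [0.03, 0.074, 0], "twist": [0, 0, 0], "gripper": 0.68}, {"travel": [0.03, 0.074, 0], "twist": [0, 0, 0], "gripper": 0.68}, {"travel": [0.03, 0.074, 0], "twist": [0, 0, 0], "gripper": 0.68}, {"travel": [0, 0, 0], "twist": [0, 0, 0], "gripper": 0.68}, {"travel": [0, 0, 0], "twist": [0, 0, 0], "gripper": 0.68}]'

```text
time_s: 21.18
ee_pos: [581.9, 43.3, 11.0]
eef_rot: [[0.36, 0.933, -0.0], [0.933, -0.36, 0.0], [-0.0, -0.0, -1.0]]
contact_force: [-0.3, -0.1, 0.6]
gripper_width: 0.156
```

```bash
python3 look.py 13
```

```text
t 21.175 tcp [581.9  43.3  11. ] tray [0.  0.1] yaw-y -21.09 F [-0.3 -0.1  0.6] gap 13.590555168236463
```

View pics/L13.png

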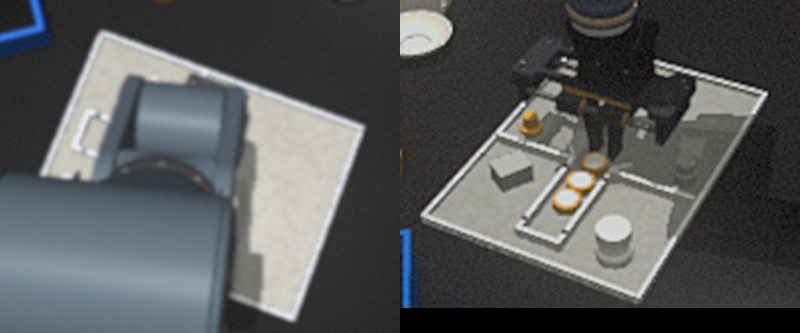

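play_rows --steps '[{"travel": [-0.022, -0.056, 0], "twist": [0, 0, 0], "gripper": 0.68}, {"travel": [0, 0, 0], "twist": [0, 0, 0], "gripper": 1}, {"travel": [0, 0, 0], "twist": [0, 0, 0], "gripper": 1}, {"travel": [0, 0, 0], "twist": [0, 0, 0], "gripper": 1}, {"travel": [0.025, 0.065, 0], "twist": [0, 0, 0], "gripper": 1}, {"travel": [0.025, 0.065, 0], "twist": [0, 0, 0], "gripper": 1}, {"travel": [0.025, 0.065, 0], "twist": [0, 0, 0], "gripper": 1}, {"travel": [0.025, 0.065, 0], "twist": [0, 0, 0], "gripper": 1}, {"travel": [0.025, 0.065, 0], "twist": [0, 0, 0], "gripper": 1}, {"travel": [0.025, 0.065, 0], "twist": [0, 0, 0], "gripper": 1}, {"travel": [0, 0, 0], "twist": [0, 0, 0], "gripper": 1}, {"travel": [0, 0, 0], "twist": [0, 0, 0], "gripper": 1}]'

```text
time_s: 22.78
ee_pos: [594.8, 76.7, 11.1]
eef_rot: [[0.36, 0.933, 0.0], [0.933, -0.36, 0.0], [0.0, 0.0, -1.0]]
contact_force: [0.2, 0.0, -0.2]
gripper_width: 0.01
```

```bash
python3 look.py 14
```

```text
t 22.775 tcp [594.8  76.7  11.1] tray [35.9  0.1] yaw-y -21.09 F [ 0.2  0.  -0.2] gap 0.8553448038803899
```

View pics/L14.png

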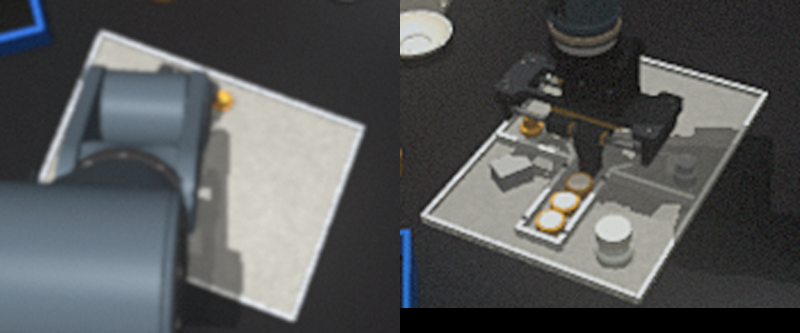

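Three rings are in line in the slot. I'll back off, lift and move clear so both cameras can check.

play_rows --steps '[{"travel": [-0.027, -0.07, 0], "twist": [0, 0, 0], "gripper": 1}, {"travel": [-0.027, -0.07, 0], "twist": [0, 0, 0], "gripper": 1}, {"travel": [-0.027, -0.07, 0], "twist": [0, 0, 0], "gripper": 1}, {"travel": [0, 0, 0.35], "twist": [0, 0, 0], "gripper": 1}, {"travel": [0, 0, 0.35], "twist": [0, 0, 0], "gripper": 1}, {"travel": [0, 0, 0.35], "twist": [0, 0, 0], "gripper": 1}, {"travel": [0, 0, 0.35], "twist": [0, 0, 0], "gripper": 1}, {"travel": [-0.15, -0.45, 0.1], "twist": [0, 0, 0], "gripper": 1}, {"travel": [-0.2, -0.45, 0.1], "twist": [0, 0, 0], "gripper": 1}, {"travel": [-0.2, -0.45, 0], "twist": [0, 0, 0], "gripper": 1}, {"travel": [-0.2, -0.45, 0], "twist": [0, 0, 0], "gripper": 1}, {"travel": [-0.2, -0.45, 0], "twist": [0, 0, 0], "gripper": 1}, {"travel": [-0.2, -0.45, 0], "twist": [0, 0, 0], "gripper": 1}, {"travel": [-0.2, -0.45, 0], "twist": [0, 0, 0], "gripper": 1}, {"travel": [-0.2, -0.45, 0], "twist": [0, 0, 0], "gripper": 1}, {"travel": [-0.2, -0.45, 0], "twist": [0, 0, 0], "gripper": 1}, {"travel": [-0.1, -0.2, 0], "twist": [0, 0, 0], "gripper": 1}, {"travel": [0, 0, 0], "twist": [0, 0, 0], "gripper": 1}, {"travel": [0, 0, 0], "twist": [0, 0, 0], "gripper": 1}]'

```text
time_s: 25.25
ee_pos: [401.4, -368.3, 170.9]
eef_rot: [[0.36, 0.933, -0.0], [0.933, -0.36, 0.001], [0.001, -0.001, -1.0]]
contact_force: [-0.6, 0.2, 0.8]
gripper_width: 0.008
```

```bash
python3 look.py 15; python3 - <<'E'
from h import *
for n,P in(('top',(581.5,42.6,1.2022)),('side',(582.3,43.8,1.2027))):
    p=cv2.imread(f'pics/{n}15.png');hsv=cv2.cvtColor(p,cv2.COLOR_BGR2HSV)
    m=((hsv[...,1]>55)&(hsv[...,0]>8)&(hsv[...,0]<35)&(hsv[...,2]>70)).astype(np.uint8)
    for k in cv2.findContours(m,cv2.RETR_EXTERNAL,cv2.CHAIN_APPROX_NONE)[0]:
        pts=Ti(P,toplane(n,k[:,0],16));c=pts.mean(0)
        if len(k)>5 and abs(c[0])<180 and abs(c[1])<130: print(n,'min/max',pts.min(0).round(1),pts.max(0).round(1))
    a=cv2.imread(f'pics/{n}0.png')
    df=cv2.absdiff(a,p).max(2);print(n,'side part diff ok')
E
```

```text
t 25.25 tcp [ 401.4 -368.3  170.9] tray [-448.9   20.3] yaw-y -21.1 F [-0.6  0.2  0.8] gap 0.6657874687751095
top min/max [ 46.8 -16.2] [145.5  17.2]
top min/max [ -14.8 -111. ] [ 13.7 -83. ]
top side part diff ok
side min/max [ 45.6 -17.7] [144.4  18.3]
side min/max [ -23.8 -118.5] [ 19.5 -82. ]
side side part diff ok
```

View pics/L15.png

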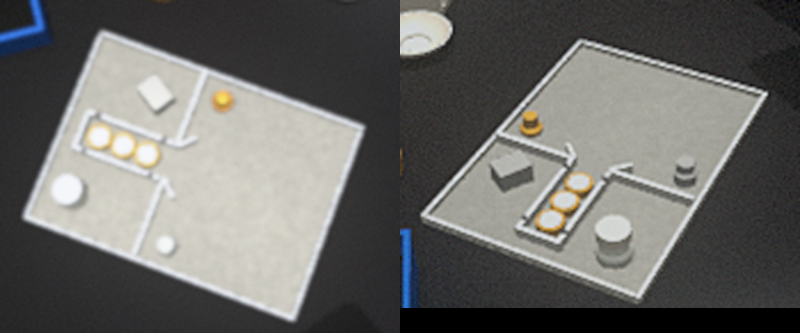

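View pics/side15.png

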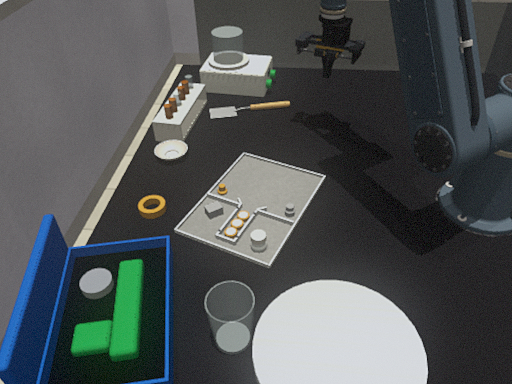

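The three rings lie flat in the slot, covering tray x of about 46 to 145 mm against the gate at 36 mm. The bystanders are where they were.

```bash
python3 -c "
from station import r
print(r.sign_off())"
```

```text
the job is handed in; nothing more can be done
None
```

All three rings are through the gate and lie flat in the slot, and the job is handed in at about 25 s of the 67 s allowed. I slid them one at a time along the floor in the order ring2, ring1, ring3. The two fingertips cradled each ring as far as the gate, and the shut fingers pushed it through.

**Ring positions:** after the arm moved clear, both cameras put the row of rings at tray x of about 46 to 145 mm (top 46.8–145.5, side 45.6–144.4). That leaves the last ring about 10 mm past the gate face at 36 mm and the first about 5 mm short of the stop.

**Bystanders:** in the before and after pictures, those in view look unmoved. I judged this by eye; my image-difference check printed no numbers, so it proves nothing.

**Forces:** every contact reading I took stayed at about 1 N or less. These were taken only at the end of each move, so brief peaks in between were not recorded.

**Disagreements:** the two cameras' tray fits differed by about 1.5 mm, within the calibration. The initial side-camera ring positions were up to 6 mm off the top-camera ones, so I used the top camera's.

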